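# Click the hand grinder to its fine setting and crank it through one turn

### The job

Set the hand grinder that is clamped to the glass shelf to its fine setting: turn the slanted bar dial on its front clockwise until it clicks past its stiff point and sits in the fine notch. Then take the crank by its free-spinning wooden knob and wind it clockwise through one full turn, so that it ends about where it started, and let go. Leave the cup, canister and the other things on and below the shelf where they are.

Things in the scene. Friction and masses are not known exactly. Their poses are not given: they have to be found in the camera images.
- grinder: Hand grinder, fixed: upright steel cylinder, 60 to 76 mm diameter, 50 to 246 mm above the counter, screw-clamped to a glass shelf (top 120 mm above the counter). Origin: on the cylinder's axis at counter level; z up; the front, with the dial, faces its own -x. The dial sits on a 56 mm round slanted boss, 100 mm ahead of the axis, on a 34 mm wide neck.
- dial_grip (a point): Setting dial: steel 48 mm round skirt with a black bar on top, 44 mm long, 12 thick, 27 high. Point: on the turning axis inside the bar, 15 mm above the skirt, 12 mm below the bar's top. Axes turn with the dial: z is the turning axis, pointing outward, leaning 30 degrees from vertical to the grinder's front (tilt the tool along it); x along the bar, y across it. Cylinder wall about 70 mm behind.
- dial (a joint): Dial angle, rad, growing clockwise seen from outside (negative turn about z of dial_grip). Starts 0 to 0.6. Friction 0.07 N m. From 0.9 a detent resists too, most (0.2 N m) at 1.5, nil at its hump at 2.05. Let go below 0.9 it stays (regrasp there); between 1.1 and 1.9 it springs back to about 0.9; past 2.2 it snaps by itself into the fine notch, against the stop at 2.8, and stays.
- crank (a joint): Angle of the crank, rad, growing clockwise seen from above about the grinder's upright axis; starts between -2.4 and 2.4; at 0 the arm points along the grinder's +x. It turns on past 2 pi (stops at -3.1 and 20) against 0.12 N m friction (about 2 N at the knob) and stays where it is left.
- crank_hub (a point): Point on the crank's upright axis at the height of the middle of the wooden knob (285 mm above the counter). The hub itself ends 264 mm above the counter.
- crank_grip: Wooden knob at the end of the crank arm, 65 mm from the crank's axis: upright, 26 mm diameter (narrower at both ends), 37 mm high, spins freely on its upright pin. Origin: on its axis, 18 mm above its lower end and 19 mm below its top. The crank arm, a 14 mm wide steel strip, has its upper face 24 mm below this origin.
- canister: Bystander: clear acrylic canister with wooden lid, 86 mm diameter, 99 mm high, on the shelf; origin at its underside.
- espresso_cup: Bystander: white ceramic espresso cup, 62 mm wide, 55 mm high, on the shelf; origin at its underside.
- spice_jar: Bystander: glass jar with steel cap, 44 mm wide, 75 mm high, on the shelf; origin at its underside.
- spoon: Bystander: stainless spoon, 120 mm long, lying on the counter.
- tamper: Bystander: steel tamper, 56 mm wide, 82 mm high, on the counter; origin at its underside.
- milk_jug: Bystander: small steel pot with two side handles, 72 mm wide without them, 85 mm high, on the counter; origin at its underside.
- saucer: Bystander: white saucer, 120 mm wide, 15 mm high, on the counter; origin at its underside.

How it is judged:
On the way, in this order (a step that is already met when the one before it is completed fails the run):
1. the dial has clicked past its stiff point into the fine notch (value of joint dial above 2.6 rad), for 0.2 s.
2. the crank, held by its knob, is about half way round (knob over 110 mm from where it started), the dial still in the fine notch (distance of crank_grip from where it was at the start of the episode above 0.11 m and contact force between the fingers and crank_grip above 0.3 N and value of joint dial above 2.6 rad), for 0.05 s.
3. the crank has come round a full turn clockwise to within 35 mm of its start (distance of crank_grip from where it was at the start of the episode below 0.035 m and value of joint crank above 3.14 rad), for 0.1 s.
At the end, for the whole second after the job is handed in: The dial is in the fine notch (reads over 2.6), the crank has been wound clockwise one full turn, its wooden knob within 35 mm of where it started (so the crank reads over 3.14), and both are at rest and released (all of step 3 and value of joint dial above 2.6 rad and velocity of joint crank between -0.1 and 0.1 rad/s and velocity of joint dial between -0.1 and 0.1 rad/s); the robot touches nothing.
It fails at once if one of the things standing on the shelf is moved more than 30 mm (distance of any of canister, espresso_cup, spice_jar from where it was at the start of the episode above 0.03 m).
It fails at once if one of the things on the counter is moved more than 30 mm (distance of any of spoon, tamper, milk_jug, saucer from where it was at the start of the episode above 0.03 m).
It also fails if it takes over 72 s, if anything falls off the work surface, if the arm or the gripper's body presses on something with over 40 N, if the wrist force passes 120 N, or if a joint passes its speed limit or range.

### The arm

A 6-joint arm with a two-finger parallel gripper is mounted at the origin on the work surface. World frame = base frame: x ahead of the robot, y to its left, z up, the work surface at z = 0. Lengths are in m, angles in rad, forces in N, time in s.
With the tool pointing down it reaches from about 0.35 to 0.975 m from the base axis. Payload 4.9 kg.
Tool frame: the origin (TCP) lies between the finger pads; the fingertips stand 22 mm ahead of it and the grasp point (between the pads) lies 3 mm ahead of it; z points along the fingers, y is the line along which they close (so a half turn about z gives the same grasp; the last joint's range is limited). The gripper opens to 85 mm and grips with 20 to 120 N. Pads are 22 mm wide; open, the fingers measure 114 mm over their backs; the gripper's body (76 mm by 85 mm) begins 54 mm behind the grasp point. The pads swing forward as they close: fully open they stand 13 mm farther back than shut.
Start: joints at [-1.382, 0.053, 1.613, -0, 1.476, -0.119], TCP at [0.189, -0.596, 0.253] pointing down, gripper open.
Joint ranges: [-3.01, 3.01], [-1.01, 2.22], [0.06, 2.58], [-1.02, 4.17], [0.09, 2.62], [-3.14, 3.14]. Speed limits (rad/s): [2.57, 2.57, 3.14, 3.14, 3.14, 3.14].

### API

Orientations are given as a unit quaternion [w, x, y, z].
In Python, from plant import state, grab_frame, get_calibration, job_done, recognise, regions_of gives the robot as it stands.
- The arm moves only by the tool apply_moves, never from a script. Its argument "targets" is a list of rows, each an object with "translation": the shift along the tool's x, y, z normalised to -1 to 1, where 1 is 100 mm, a list of three; "twist": the turn about the tool's z normalised to -1 to 1, where 1 is 0.1 rad; "hand": the opening, from 0 (shut) to 1 (fully open). A call has 1 to 8 rows; each row shifts and turns the commanded pose from where the row before left it, along the tool's axes as they then stand; what a row does not reach is not made up. A row lasts 1/10 s, in which the tool goes at most 50 mm and 8.59 degrees, less where a joint would pass 70% of its speed; a pose out of reach is approached as far as the arm can. A call with a number of a shift or a turn outside -1 to 1 is refused whole. A call with a gripper value outside its range is refused whole. The fingers move at their own pace and stop on an object; the grip force is fixed at half the most. Time passes only in rows, so rows that do not move let the fingers close. It gives the time, the measured TCP pose, the force, the opening and the grip force at its end, in the units of the state.
- state(): the state, without advancing time (a new reading comes with each control period).
- grab_frame(name): name is "side" or "top"; returns the picture (420x560x3 uint8, red, green, blue); there is no depth.
- get_calibration(name): a dict with "camera_matrix" (3x3 intrinsics, pixels), "D" ([k1, k2, p1, p2, k3] as OpenCV has them; the pictures are not rectified), "pose" (4x4, takes a point from camera to world coordinates). Camera axes: x right, y up, looking along -z (the intrinsics and any distortion apply to the point x, -y, -z); pixel columns grow to the right and rows downward; lengths in m; the calibration is good to about 2 mm. A picture is of the moment at which its call begins. get_calibration takes no time and is no camera call.
- job_done(): hands the job in; it is judged then, once.
Trained networks look in the newest picture that a camera, given by its name, has taken for a name from the list of things; names that differ only in an ending like _2 or _b are one class to them, and where a whole thing is asked for, a point or a joint stands for the part that bears it (a point fixed in the world has none). Each returns a list of dicts, best first, with "score" (0 to 1); they miss things now and then, are a little off and sometimes report something else, mostly with a low value. They report only what shows in the picture. A call takes as long as a camera call.
- recognise(camera, query): "point" ([x, y, z] in m, in world coordinates, good to about 4 mm: the middle of the surface that is visible of it).
- regions_of(camera, query): "pixels" (420x560 bool, what is visible of it).
The state is a dict: "time": time; "joint_pos": joint angles; "joint_vel": joint speeds; "joint_efforts": joint torques, N m; "tool_pos": TCP position; "tool_rot": TCP orientation; "contact_force": force on the tool from outside, world axes, zero at the start; "ft_torque": the same for the moment, N m; "gripper_width": opening from 0.0 (shut) to 1.0 (fully open); "grasp_force": force on a finger pad.
Only numpy, scipy, OpenCV 4.12 (cv2) and the standard library are available. Lean on these libraries where they do the work, as an engineer would, in place of code of your own. Each camera call takes 0.05 s, during which the arm holds its last target. There are 200 camera calls.

## Working session

There is one attempt and no reset: what is moved stays moved. The work goes in short steps, Python scripts to look and compute and a tool call to move; the robot and the scene stay as the last step left them, time stands still between calls to the robot, and variables do not carry over. Pictures are saved under pics/ and viewed, at most 10 in all, crops included, and the job is handed in when it is done.

Besides the shell and the picture viewer there is one more tool, called after "Request:" as name([rows], argument=value, ...), one row to a line, values as JSON. apply_moves: Moves the arm, as the interface text tells. Its arguments: {"type":"object","properties":{"targets":{"type":"array"}},"required":["targets"]}

```bash
mkdir -p pics; ls
python3 - <<'E'
from plant import *
import cv2,numpy as np
for c in("side","top"):
    f=grab_frame(c); cv2.imwrite(f"pics/{c}0.png",f[:,:,::-1])
    k=get_calibration(c); print(c,np.round(k["pose"],3).tolist(),np.round(k["camera_matrix"],1).tolist(),k["D"])
    for q in("grinder","dial_grip","crank_grip","crank","canister","espresso_cup","spice_jar","tamper","milk_jug","saucer"):
        print(q,[(np.round(r["point"],3).tolist(),round(r["score"],2)) for r in recognise(c,q)][:2])
print(state())
E
```

```text
pics
side [[0.995, 0.053, -0.079, 0.472], [-0.095, 0.476, -0.874, -0.88], [-0.009, 0.878, 0.479, 0.654], [0.0, 0.0, 0.0, 1.0]] [[418.7, 0.0, 285.5], [0.0, 418.7, 213.2], [0.0, 0.0, 1.0]] [-0.0210714  0.         0.         0.         0.       ]
grinder [([0.603, 0.025, 0.14], 0.94)]
dial_grip [([0.507, 0.031, 0.17], 0.52)]
crank_grip [([0.717, 0.207, 0.183], 0.53), ([0.572, -0.012, 0.284], 0.48)]
crank [([0.578, -0.011, 0.276], 0.79), ([0.508, 0.027, 0.168], 0.34)]
canister [([0.72, 0.206, 0.184], 0.79), ([0.539, -0.3, 0.027], 0.33)]
espresso_cup []
spice_jar [([0.712, -0.268, 0.167], 0.79)]
tamper [([0.539, -0.301, 0.026], 0.67)]
milk_jug [([0.738, -0.158, 0.165], 0.7)]
saucer [([0.375, -0.272, 0.01], 0.57)]
top [[0.022, 0.996, -0.09, 0.468], [-1.0, 0.023, 0.002, 0.015], [0.004, 0.09, 0.996, 1.231], [0.0, 0.0, 0.0, 1.0]] [[397.7, 0.0, 283.2], [0.0, 397.7, 204.4], [0.0, 0.0, 1.0]] [-0.06263425  0.          0.          0.          0.        ]
grinder [([0.591, 0.02, 0.264], 0.73), ([0.592, 0.047, 0.188], 0.56)]
dial_grip [([0.513, 0.037, 0.164], 0.59)]
crank_grip [([0.566, 0.001, 0.304
[... 433 characters left out ...]
joint_pos': array([-1.38196929e+00,  5.27204127e-02,  1.61290380e+00,  4.16430976e-06,
        1.47597150e+00, -1.18998130e-01]), 'joint_vel': array([ 0.00026789, -0.00083608,  0.00042844,  0.00033129, -0.00175012,
        0.00118748]), 'joint_efforts': array([-5.91444878e-04, -3.93690133e+01, -3.70466816e+01, -1.52729313e-04,
        6.16612797e-04, -9.93031279e-06]), 'tool_pos': array([ 0.1893669 , -0.59560861,  0.25328863]), 'tool_rot': array([-1.60405694e-06,  9.88178853e-01,  1.53305431e-01,  2.01803698e-06]), 'contact_force': array([ 0.1732936 , -0.23539375,  0.40340684]), 'ft_torque': array([0.01298583, 0.02864728, 0.06513495]), 'grasp_force': 0.0, 'gripper_width': 1.0000389885986314}
```

Run:
```python
import cv2
a=cv2.imread("pics/side0.png")
cv2.imwrite("pics/side0b.png",cv2.resize(a,(784,588),interpolation=3))
print(a.shape)
b=cv2.imread("pics/top0.png")
cv2.imwrite("pics/top0b.png",cv2.resize(b,(784,588),interpolation=3))
```

```text
(420, 560, 3)
```

View pics/side0b.png

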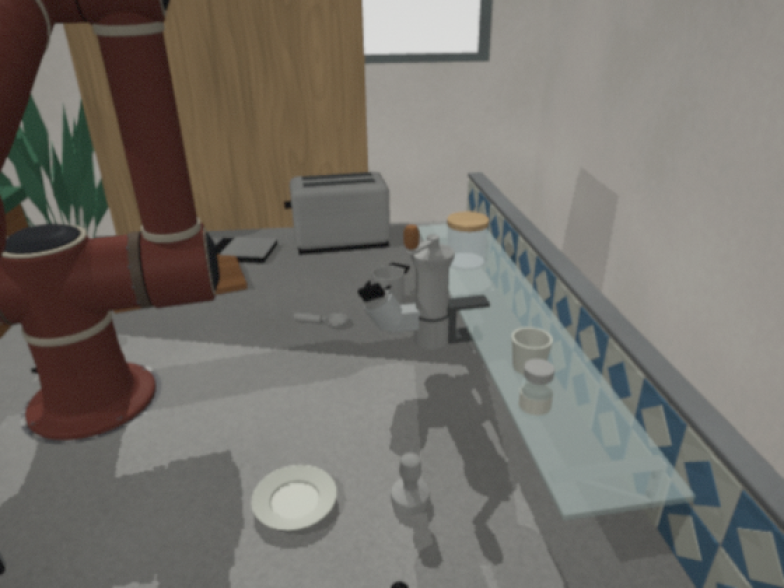

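View pics/top0b.png

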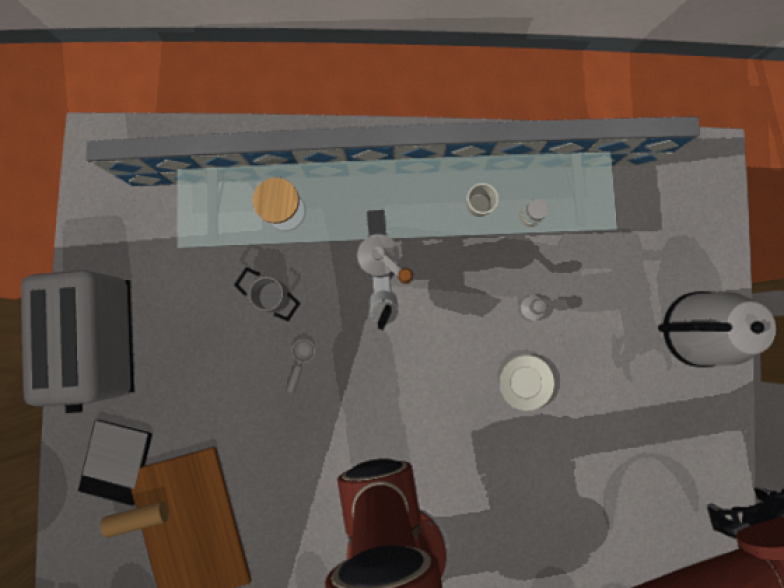

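```bash
cat > h.py <<'E'
import numpy as np,cv2
from plant import *
def ray(c,uv):
    k=get_calibration(c); p=cv2.undistortPoints(np.array([[uv]],float),np.array(k["camera_matrix"]),np.array(k["D"]))[0,0]
    T=np.array(k["pose"]); d=T[:3,:3]@np.array([p[0],-p[1],-1]); return T[:3,3],d/np.linalg.norm(d)
def onz(c,uv,z):
    o,d=ray(c,uv); return o+d*(z-o[2])/d[2]
def tri(a,b):
    A=np.zeros((3,3));y=np.zeros(3);rs=[ray("side",a),ray("top",b)]
    for o,d in rs:
        P=np.eye(3)-np.outer(d,d);A+=P;y+=P@o
    x=np.linalg.solve(A,y); return x,[np.linalg.norm((np.eye(3)-np.outer(d,d))@(x-o)) for o,d in rs]
def proj(c,X):
    k=get_calibration(c);T=np.linalg.inv(k["pose"]);p=(T[:3,:3]@np.atleast_2d(X).T).T+T[:3,3]
    q=p*[1,-1,-1]
    return cv2.projectPoints(q.reshape(-1,1,3),np.zeros(3),np.zeros(3),np.array(k["camera_matrix"]),np.array(k["D"]))[0][:,0]
def cen(m): 
    v,u=np.nonzero(m); return np.array([u.mean(),v.mean()])
E
python3 - <<'E'
from h import *
im={}
for c in("side","top"):
    f=grab_frame(c)
    for q in("grinder","dial_grip","crank_grip","crank"):
        for r in regions_of(c,q)[:2]:
            m=r["pixels"];v,u=np.nonzero(m);print(c,q,round(r["score"],2),m.sum(),cen(m).round(1),u.min(),u.max(),v.min(),v.max())
    hsv=cv2.cvtColor(f,cv2.COLOR_RGB2HSV)
    u0,v0=(240,145) if c=="side" else (245,150)
    crop=f[v0:v0+100,u0:u0+100] if c=="side" else f[v0:v0+100,u0-20:u0+80]
    im[c]=cv2.resize(crop,(400,400),interpolation=cv2.INTER_CUBIC)[:,:,::-1]
cv2.imwrite("pics/crop.png",np.hstack([im["side"],im["top"]]))
E
```

```text
side grinder 0.73 3578 [302.4 212.4] 256 349 160 251
side dial_grip 0.76 273 [266.  210.8] 255 276 202 220
side crank_grip 0.37 354 [298.5 171.5] 288 314 160 182
top grinder 0.85 1673 [272.4 191.9] 255 295 150 235
top dial_grip 0.53 262 [273.8 224.7] 266 282 216 235
top dial_grip 0.49 272 [280.4 189.7] 266 294 176 202
top crank_grip 0.58 92 [289.3 196.8] 285 294 192 202
top crank_grip 0.52 295 [280.3 190.1] 266 294 177 202
top crank 0.76 243 [279.9 189. ] 266 294 176 201
```

View pics/crop.png

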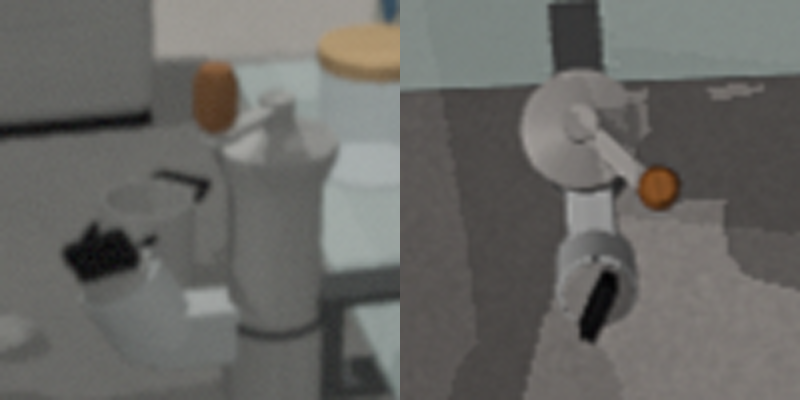

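Run:
```python
from h import *
C={}
for c in("side","top"):
    f=grab_frame(c); hsv=cv2.cvtColor(f,cv2.COLOR_RGB2HSV).astype(int)
    B=np.zeros(f.shape[:2],bool)
    if c=="side": B[195:225,250:280]=1
    else: B[214:240,262:286]=1
    bl=(hsv[...,2]<45)&B
    K=np.zeros(f.shape[:2],bool)
    if c=="side": K[155:185,283:304]=1
    else: K[188:206,282:298]=1
    kn=(hsv[...,1]>120)&K
    for n,m in(("bar",bl),("knob",kn)):
        C[c,n]=cen(m); v,u=np.nonzero(m); w,V=np.linalg.eigh(np.cov(u,v)); print(c,n,m.sum(),C[c,n].round(2),"axis",V[:,1].round(3),np.sqrt(12*w).round(1),u.min(),u.max(),v.min(),v.max())
for n in("bar","knob"): print(n,tri(C["side",n],C["top",n]))
print("knob on .304",onz("top",C["top","knob"],.302), "side .285",onz("side",C["side","knob"],.285))
P=lambda x,y:(225+(x-400)/4,150+y/4)
print("hub",onz("top",P(580,120),.264)); print("clamp L/R",onz("top",P(552,75),.12),onz("top",P(602,75),.12))
print("side hub top", onz("side",(240+277/4,145+95/4),.264))
b=[onz("top",P(608,275),.178),onz("top",P(586,338),.165)];print("bar ends",b)
print("neck",onz("top",P(568,210),.13),onz("top",P(616,210),.13))
```

```text
side bar 158 [264.89 208.22] axis [-0.988  0.157] [10.1 15.8] 256 277 202 214
side knob 123 [293.09 168.88] axis [-0.015  1.   ] [ 8.4 14.2] 289 297 161 176
top bar 91 [274.14 225.92] axis [-0.366  0.931] [ 5.3 16.6] 270 278 218 234
top knob 82 [289.23 196.44] axis [-0.499  0.867] [8.7 9.1] 285 294 192 201
bar (array([0.5045029 , 0.03561532, 0.16943138]), [np.float64(0.0009446266578537507), np.float64(0.0009446266578539207)])
knob (array([ 0.57105499, -0.00094373,  0.28614659]), [np.float64(0.0014461099333124934), np.float64(0.0014461099333122848)])
knob on .304 [ 0.57074641 -0.00077388  0.302     ] side .285 [0.56988316 0.00150547 0.285     ]
hub [0.61450171 0.04666149 0.264     ]
clamp L/R [0.66808437 0.07204003 0.12      ] [0.6688844  0.03667634 0.12      ]
side hub top [0.61424007 0.04800745 0.264     ]
bar ends [array([0.52431009, 0.0283222 , 0.178     ]), array([0.48252386, 0.0421999 , 0.165     ])]
neck [0.57149049 0.05781735 0.13      ] [0.57224667 0.02445036 0.13      ]
```

```bash
cat > fit.py <<'E'
from h import *
from scipy.optimize import differential_evolution
def axes(yaw,th):
    n=np.array([-.5*np.cos(yaw),-.5*np.sin(yaw),np.cos(np.pi/6)])
    e2=np.array([-np.sin(yaw),np.cos(yaw),0]); e1=np.cross(e2,n)  # e1 = uphill direction (toward grinder)
    x=np.cos(th)*e1+np.sin(th)*e2
    return np.array([x,np.cross(n,x),n])
def box(p,R): 
    return np.array([p+np.array([a,b,c])@R for a in(-.022,.022) for b in(-.006,.006) for c in(-.015,.012)])
def measure(yaw=.09,thr=45,quiet=False,sb=(195,225,250,280),tb=(214,240,262,286)):
    M={}
    for c,b in(("side",sb),("top",tb)):
        f=grab_frame(c); m=np.zeros(f.shape[:2],np.uint8); g=f.max(2)<thr
        m[b[0]:b[1],b[2]:b[3]]=g[b[0]:b[1],b[2]:b[3]]
        if c=="side": m=cv2.morphologyEx(m,cv2.MORPH_OPEN,np.ones((3,3),np.uint8))
        n,l,s,_=cv2.connectedComponentsWithStats(m); M[c]=(l==1+np.argmax(s[1:,4]))
    S=4
    big={c:cv2.resize(m.astype(np.uint8),None,fx=S,fy=S,interpolation=0) for c,m in M.items()}
    def cost(q):
        R=axes(yaw,q[3]);t=0
        for c in big:
            h=cv2.convexHull(((proj(c,box(q[:3],R))+.5)*S).astype(np.float32)).round().astype(np.int32)
            im=np.zeros_like(big[c]);cv2.fillConvexPoly(im,h,1)
            t+=1-(im&big[c]).sum()/max(1,(im|big[c]).sum())
        return t
    r=differential_evolution(cost,[(.485,.53),(.02,.055),(.14,.18),(-1.6,1.6)],seed=1,maxiter=60,popsize=10,tol=1e-4)
    return r.x,r.fun
if __name__=="__main__":
    for t in (45,60):
        print(t,measure(thr=t))
E
python3 fit.py
```

```text
Traceback (most recent call last):
  File "fit.py", line 30, in <module>
    print(t,measure(thr=t))
            ~~~~~~~^^^^^^^
  File "fit.py", line 26, in measure
    r=differential_evolution(cost,[(.485,.53),(.02,.055),(.14,.18),(-1.6,1.6)],seed=1,maxiter=60,popsize=10,tol=1e-4)
  File "fit.py", line 22, in cost
    h=cv2.convexHull(((proj(c,box(q[:3],R))+.5)*S).astype(np.float32)).round().astype(np.int32)
                       ~~~~^^^^^^^^^^^^^^^^
  File "h.py", line 14, in proj
    k=get_calibration(c);T=np.linalg.inv(k["pose"]);p=(T[:3,:3]@np.atleast_2d(X).T).T+T[:3,3]
ValueError: time passes only in moves, steps and waits
```

```bash
sed -i 's/^from plant import \*/from plant import *\nCAL={c:get_calibration(c) for c in("side","top")}/; s/k=get_calibration(c)/k=CAL[c]/' h.py; python3 fit.py
```

```text
45 (array([ 0.50356458,  0.03705892,  0.17056006, -0.37934043]), np.float64(0.5299397597866986))
60 (array([ 0.50386114,  0.03587669,  0.17142994, -0.47464886]), np.float64(0.35864768347286))
```

```bash
cat > plan.py <<'E'
from fit import *
G=np.array([.504,.0365,.171]); YAW=.10; TH0=-.45
def pose():
    s=state(); w,x,y,z=s["tool_rot"]
    return np.array(s["tool_pos"]),np.arctan2(2*(x*y+w*z),1-2*(y*y+z*z))
def rows(wps,p=None,a=None,hand=0,step=.04,tw=.1):
    if p is None: p,a=pose()
    out=[]
    for P,A in wps:
        P=np.array(P); da=(A-a+np.pi)%(2*np.pi)-np.pi
        n=max(1,int(np.ceil(max(np.linalg.norm(P-p)/step,abs(da)/tw)-1e-6)))
        for i in range(n):
            q=p+(P-p)/(n-i); x=np.array([np.cos(a),np.sin(a),0]); y=np.array([np.sin(a),-np.cos(a),0])
            d=q-p; t=np.round(np.array([d@x,d@y,-d[2]])*10,2); da=(A-a+np.pi)%(2*np.pi)-np.pi; w=round(-da/(n-i)*10,2)
            out.append((t.tolist(),w)); p=p+(x*t[0]+y*t[1])*.1-np.array([0,0,t[2]*.1]); a=a-w*.1
    for i,(t,w) in enumerate(out): print(i,t,w)
    print("end",p.round(4),round(a,3)); return out
def push(phi,press,r=.014,clear=.004,g=None):
    g=G if g is None else g
    R=axes(YAW,phi); ca=YAW+np.arctan2(np.sin(phi),.866*np.cos(phi)); u=np.array([np.cos(ca),np.sin(ca),0]); m=np.array([-u[1],u[0],0])
    n=R[2]; sk=g-.015*n; k=np.linspace(-1,1,31)
    bar=np.array([g+np.array([i*.022,s*.006,c])@R for i in k for s in(-1,1) for c in np.linspace(-.015,.012,28)])
    off=.02
    for _ in range(4):
        c=np.array([g[0],g[1],0])+u*(r)+m*off
        # tip height: skirt plane over footprint within r 28mm of skirt centre
        F=np.array([c+u*a+m*b for a in np.linspace(-.0145,.0145,9) for b in np.linspace(-.011,.011,9)])
        F=F[np.hypot(*(F-sk)[:,:2].T)<.028]
        zt=(sk[2]-((F-sk)[:,:2]@n[:2])/n[2]).max()+clear if len(F) else sk[2]
        B=bar[(bar[:,2]>zt)&(abs((bar-c)@u)<.0145)]
        off=((B-[g[0],g[1],0])@m).max()+.011
    c=c-m*press; return np.array([c[0],c[1],zt+.022]),ca-np.pi/2
if __name__=="__main__":
    print(pose())
    for d in np.arange(0,2.5,.3):
        P,A=push(TH0+np.pi-d,0); print(round(d,2),P.round(4),round(A,3))
    P,A=push(TH0+np.pi,-.02); print("pre",P,A)
    rows([([P[0],P[1],.26],A),(P,A)])
E
python3 plan.py
```

```text
(array([ 0.1893296 , -0.59561327,  0.25329955]), np.float64(0.3077976247015456))
0.0 [0.4833 0.0239 0.1775] 1.162
0.3 [0.4796 0.03   0.1757] 0.849
0.6 [0.4781 0.0368 0.1743] 0.561
0.9 [0.4788 0.0435 0.1734] 0.292
1.2 [0.4814 0.0498 0.1741] 0.031
1.5 [0.4859 0.0552 0.1777] -0.232
1.8 [0.4922 0.0592 0.183 ] -0.51
2.1 [0.5001 0.0609 0.1894] -0.811
2.4 [0.5088 0.0595 0.1937] -1.137
pre [0.47535531 0.00559791 0.1774728 ] 1.1619841284467927
0 [0.27, -0.29, -0.0] -0.5
1 [0.28, -0.27, -0.0] -0.5
2 [0.29, -0.26, -0.0] -0.5
3 [0.31, -0.24, -0.0] -0.5
4 [0.32, -0.23, -0.01] -0.5
5 [0.33, -0.21, -0.0] -0.5
6 [0.34, -0.19, -0.01] -0.5
7 [0.35, -0.18, -0.0] -0.5
8 [0.36, -0.16, -0.01] -0.5
9 [0.36, -0.14, -0.0] -0.51
10 [0.37, -0.12, -0.01] -0.5
11 [0.38, -0.1, -0.0] -0.51
12 [0.38, -0.09, -0.01] -0.5
13 [0.39, -0.06, -0.0] -0.51
14 [0.39, -0.05, -0.01] -0.5
15 [0.39, -0.03, -0.0] -0.51
16 [0.39, -0.0, -0.01] -0.5
17 [0.0, -0.0, 0.28] -0.0
18 [0.0, -0.0, 0.27] -0.0
19 [0.0, -0.0, 0.28] -0.0
end [0.4754 0.0054 0.1773] 1.162
```

Request:
apply_moves([
  {"translation":[0.27,-0.29,0],"twist":-0.5,"hand":0},
  {"translation":[0.28,-0.27,0],"twist":-0.5,"hand":0},
  {"translation":[0.29,-0.26,0],"twist":-0.5,"hand":0},
  {"translation":[0.31,-0.24,0],"twist":-0.5,"hand":0},
  {"translation":[0.32,-0.23,-0.01],"twist":-0.5,"hand":0},
  {"translation":[0.33,-0.21,0],"twist":-0.5,"hand":0},
  {"translation":[0.34,-0.19,-0.01],"twist":-0.5,"hand":0},
  {"translation":[0.35,-0.18,0],"twist":-0.5,"hand":0},
])

```text
time: 2.8
tool_pos: [0.3244, -0.3112, 0.2556]
tool_rot: [0.0, 0.938, 0.347, 0.0]
contact_force: [0.2, 0.3, -0.8]
gripper_width: -0.002
grasp_force: 0.0
```

Request:
apply_moves([
  {"translation":[0.36,-0.16,-0.01],"twist":-0.5,"hand":0},
  {"translation":[0.36,-0.14,0],"twist":-0.51,"hand":0},
  {"translation":[0.37,-0.12,-0.01],"twist":-0.5,"hand":0},
  {"translation":[0.38,-0.1,0],"twist":-0.51,"hand":0},
  {"translation":[0.38,-0.09,-0.01],"twist":-0.5,"hand":0},
  {"translation":[0.39,-0.06,0],"twist":-0.51,"hand":0},
  {"translation":[0.39,-0.05,-0.01],"twist":-0.5,"hand":0},
  {"translation":[0.39,-0.03,0],"twist":-0.51,"hand":0},
])

```text
time: 3.6
tool_pos: [0.4587, -0.0279, 0.2598]
tool_rot: [0.0, 0.849, 0.529, 0.0]
contact_force: [0.5, -0.1, 0.4]
gripper_width: 0.0
grasp_force: 0.0
```

Request:
apply_moves([
  {"translation":[0.35,0.0,0],"twist":-0.45,"hand":0},
  {"translation":[0,0,0.28],"twist":0,"hand":0},
  {"translation":[0,0,0.27],"twist":0,"hand":0},
  {"translation":[0,0,0.27],"twist":0,"hand":0},
])

```text
time: 4.0
tool_pos: [0.4739, 0.0023, 0.1767]
tool_rot: [0.0, 0.837, 0.547, 0.0]
contact_force: [-0.2, 0.2, 0.3]
gripper_width: -0.004
grasp_force: 0.0
```

```bash
cat > shot.py <<'E'
import sys
from h import *
im=[]
for c,u0,v0 in(("side",225,140),("top",220,150)):
    f=grab_frame(c); im.append(cv2.resize(f[v0:v0+100,u0:u0+100],(400,400),interpolation=cv2.INTER_CUBIC)[:,:,::-1])
cv2.imwrite(sys.argv[1],np.hstack(im))
E
python3 shot.py pics/a.png
python3 - <<'E'
from plan import *
s=state();print(pose(),s["contact_force"])
rows([push(TH0+np.pi-d,.003) for d in np.arange(0,2.5,.1)])
E
```

```text
(array([0.47093618, 0.00239504, 0.17299908]), np.float64(1.157161697362334)) [-0.16544465 -0.1890441  -0.55555466]
0 [0.28, 0.03, -0.04] -0.05
1 [0.0, -0.01, 0.0] 0.54
2 [0.01, -0.01, 0.0] 0.53
3 [0.0, -0.01, 0.0] 0.52
4 [0.01, -0.01, 0.01] 0.53
5 [0.01, -0.01, 0.0] 0.51
6 [-0.0, -0.01, 0.0] 0.5
7 [0.01, -0.01, 0.01] 0.99
8 [0.01, -0.02, 0.0] 0.96
9 [0.01, -0.02, 0.01] 0.93
10 [0.02, -0.02, 0.0] 0.91
11 [0.01, -0.01, 0.0] 0.9
12 [0.01, -0.02, 0.01] 0.88
13 [0.01, -0.01, -0.0] 0.87
14 [0.02, -0.02, -0.0] 0.87
15 [0.01, -0.02, -0.01] 0.87
16 [0.01, -0.01, -0.01] 0.87
17 [0.02, -0.02, -0.01] 0.88
18 [0.01, -0.01, -0.02] 0.88
19 [0.01, -0.02, -0.01] 0.91
20 [0.02, -0.02, -0.02] 0.93
21 [0.02, -0.02, -0.02] 0.94
22 [0.01, -0.01, -0.02] 0.98
23 [0.02, -0.02, -0.03] 1.0
24 [0.01, -0.01, -0.01] 0.52
25 [0.01, -0.01, -0.0] 0.51
26 [0.01, -0.01, -0.01] 0.53
27 [0.01, -0.01, -0.01] 0.53
28 [0.01, -0.01, -0.01] 0.55
29 [0.01, -0.0, -0.0] 0.54
30 [0.01, -0.01, -0.01] 0.56
31 [0.01, -0.01, -0.01] 0.55
end [0.5098 0.0571 0.194 ] -1.137
```

View pics/a.png

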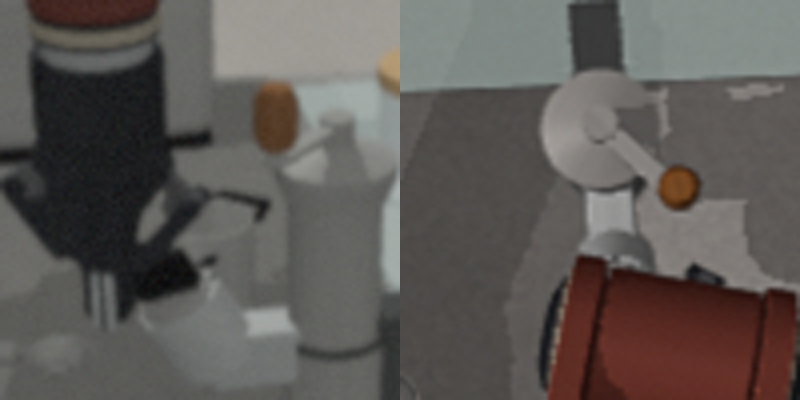

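Run:
```python
from plan import *
rows([push(TH0+np.pi-d,.004) for d in np.arange(0,2.6,.094)])
```

```text
0 [0.29, 0.03, -0.04] -0.05
1 [0.0, -0.01, 0.0] 0.51
2 [0.01, -0.01, 0.0] 0.5
3 [0.01, -0.02, 0.01] 0.98
4 [0.01, -0.01, 0.0] 0.96
5 [0.01, -0.02, 0.01] 0.93
6 [0.01, -0.01, 0.0] 0.91
7 [0.01, -0.02, 0.01] 0.89
8 [0.01, -0.01, -0.0] 0.86
9 [0.01, -0.02, 0.0] 0.85
10 [0.02, -0.01, 0.0] 0.84
11 [0.01, -0.02, 0.01] 0.82
12 [0.01, -0.01, -0.0] 0.82
13 [0.01, -0.01, -0.0] 0.81
14 [0.01, -0.02, -0.01] 0.82
15 [0.02, -0.01, -0.01] 0.82
16 [0.01, -0.02, -0.02] 0.82
17 [0.01, -0.01, -0.01] 0.84
18 [0.02, -0.02, -0.01] 0.85
19 [0.01, -0.01, -0.02] 0.87
20 [0.02, -0.02, -0.02] 0.89
21 [0.01, -0.01, -0.01] 0.91
22 [0.02, -0.02, -0.03] 0.94
23 [0.02, -0.01, -0.02] 0.96
24 [0.02, -0.02, -0.01] 0.99
25 [0.01, -0.01, -0.01] 0.5
26 [0.01, -0.0, -0.01] 0.51
27 [0.01, -0.01, -0.01] 0.52
28 [0.01, -0.01, -0.0] 0.51
29 [0.01, -0.01, -0.01] 0.53
30 [0.01, -0.0, -0.0] 0.53
31 [0.01, -0.01, -0.01] 0.54
32 [0.01, -0.01, -0.0] 0.53
end [0.5141 0.0538 0.195 ] -1.294
```

Request:
apply_moves([
  {"translation":[0.29,0.03,-0.04],"twist":-0.05,"hand":0},
  {"translation":[0,-0.01,0],"twist":0.51,"hand":0},
  {"translation":[0.01,-0.01,0],"twist":0.5,"hand":0},
  {"translation":[0.01,-0.02,0.01],"twist":0.98,"hand":0},
  {"translation":[0.01,-0.01,0],"twist":0.96,"hand":0},
  {"translation":[0.01,-0.02,0.01],"twist":0.93,"hand":0},
  {"translation":[0.01,-0.01,0],"twist":0.91,"hand":0},
  {"translation":[0,0,0],"twist":0,"hand":0},
])

```text
time: 4.9
tool_pos: [0.4822, 0.0329, 0.1806]
tool_rot: [0.002, 0.943, 0.334, -0.005]
contact_force: [-13.4, -10.0, 5.2]
gripper_width: -0.002
grasp_force: 8.0
```

```bash
python3 shot.py pics/b.png
python3 - <<'E'
from plan import *
s=state();print(pose(),s["contact_force"],s["ft_torque"])
rows([push(TH0+np.pi-d,.004) for d in np.arange(.5,2.6,.094)][:12])
E
```

```text
(array([0.4821845 , 0.03290209, 0.18063235]), np.float64(0.6821751207326574)) [-12.37833836  -9.8619636    5.36665361] [-1.49547035  1.93360066  0.01236278]
0 [0.02, -0.04, 0.06] 0.28
1 [0.01, -0.01, 0.0] 0.88
2 [0.01, -0.02, 0.01] 0.86
3 [0.01, -0.01, -0.0] 0.84
4 [0.02, -0.02, 0.0] 0.83
5 [0.01, -0.01, 0.0] 0.82
6 [0.01, -0.01, 0.0] 0.82
7 [0.01, -0.02, 0.0] 0.81
8 [0.01, -0.01, -0.01] 0.82
9 [0.02, -0.02, -0.01] 0.82
10 [0.01, -0.01, -0.01] 0.83
11 [0.01, -0.02, -0.02] 0.84
end [0.4901 0.0552 0.1786] -0.263
```

View pics/b.png

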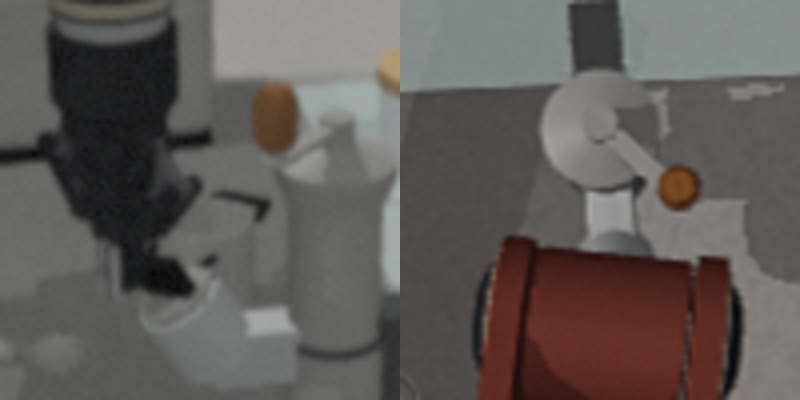

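Run:
```python
from plan import *
rows([push(TH0+np.pi-d,.005,r=.018,clear=.008) for d in np.arange(.55,2.7,.094)])
```

```text
0 [0.04, -0.08, 0.03] 0.75
1 [0.01, -0.02, 0.0] 0.87
2 [0.02, -0.01, 0.01] 0.85
3 [0.01, -0.01, -0.0] 0.83
4 [0.02, -0.02, -0.0] 0.83
5 [0.01, -0.01, -0.0] 0.82
6 [0.02, -0.01, -0.01] 0.81
7 [0.01, -0.02, -0.0] 0.82
8 [0.02, -0.01, -0.02] 0.82
9 [0.01, -0.01, -0.01] 0.82
10 [0.02, -0.02, -0.01] 0.84
11 [0.02, -0.01, -0.01] 0.84
12 [0.02, -0.02, -0.03] 0.87
13 [0.01, -0.01, -0.01] 0.89
14 [0.02, -0.01, -0.02] 0.9
15 [0.02, -0.02, -0.01] 0.94
16 [0.03, -0.01, -0.03] 0.95
17 [0.02, -0.02, -0.02] 0.99
18 [0.01, -0.0, -0.01] 0.5
19 [0.01, -0.01, -0.0] 0.51
20 [0.01, -0.01, -0.02] 0.51
21 [0.02, -0.01, -0.01] 0.52
22 [0.01, -0.0, -0.01] 0.53
23 [0.01, -0.01, -0.01] 0.52
24 [0.01, -0.01, -0.0] 0.54
25 [0.02, -0.0, -0.01] 0.53
26 [0.01, -0.01, -0.0] 0.54
27 [0.01, -0.01, -0.0] 0.54
end [0.5198 0.0524 0.2016] -1.386
```

Request:
apply_moves([
  {"translation":[0.03,-0.07,-0.02],"twist":0.75,"hand":0},
  {"translation":[0.01,-0.02,0],"twist":0.87,"hand":0},
  {"translation":[0.02,-0.01,0],"twist":0.85,"hand":0},
  {"translation":[0.01,-0.01,0],"twist":0.83,"hand":0},
  {"translation":[0.02,-0.02,0],"twist":0.83,"hand":0},
])

```text
time: 5.5
tool_pos: [0.4815, 0.0469, 0.1829]
tool_rot: [0.004, 0.991, 0.132, -0.006]
contact_force: [-20.6, -14.0, 11.3]
gripper_width: -0.002
grasp_force: 11.7
```

Run:
```python
from plan import *
s=state();print(pose(),s["contact_force"],s["ft_torque"],s["grasp_force"])
P,A=push(TH0+np.pi-.926,.005,r=.018,clear=.008);print(P,A)
```

```text
(array([0.48147141, 0.04692372, 0.18287521]), np.float64(0.2651715013881738)) [-20.5643719  -13.9583891   11.27265047] [-2.34864864  3.12968167 -0.13442671] 11.749506667256355
[0.48269446 0.04929391 0.17700217] 0.2692261133519067
```

Run:
```python
from h import *
f=grab_frame("side"); cv2.imwrite("pics/c.png",cv2.resize(f[170:235,230:310],(640,520),interpolation=cv2.INTER_CUBIC)[:,:,::-1].astype(float).clip(0,140)*1.8)
```

```text
[ WARN:0@2.019] global loadsave.cpp:1063 imwrite_ Unsupported depth image for selected encoder is fallbacked to CV_8U.
```

View pics/c.png

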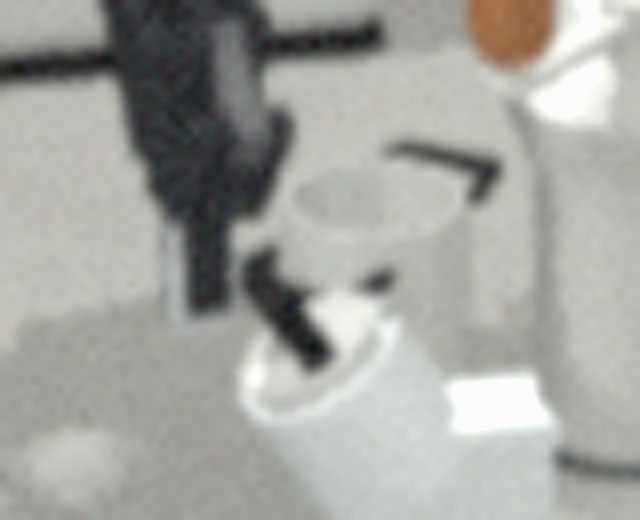

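Request:
apply_moves([
  {"translation":[0.01,-0.01,0],"twist":0.82,"hand":0},
  {"translation":[0.02,-0.01,-0.01],"twist":0.81,"hand":0},
  {"translation":[0.01,-0.02,0],"twist":0.82,"hand":0},
  {"translation":[0.02,-0.01,-0.02],"twist":0.82,"hand":0},
  {"translation":[0.01,-0.01,-0.01],"twist":0.82,"hand":0},
  {"translation":[0.02,-0.02,-0.01],"twist":0.84,"hand":0},
])

```text
time: 6.15
tool_pos: [0.4897, 0.0578, 0.1862]
tool_rot: [0.002, 0.994, -0.114, -0.006]
contact_force: [-12.6, -4.3, 2.6]
gripper_width: -0.001
grasp_force: 5.9
```

Run:
```python
from plan import *
s=state();print(pose(),s["contact_force"],s["ft_torque"],s["grasp_force"])
P,A=push(TH0+np.pi-1.49,.005,r=.018,clear=.008);print(P,A)
```

```text
(array([0.48969212, 0.05781433, 0.18620145]), np.float64(-0.22752732993465713)) [-12.63819515  -4.34236204   2.59050021] [-0.72824638  2.03194873 -0.06320183] 5.8636855613440275
[0.49143635 0.05781196 0.18164007] -0.2233364553627566
```

Force is falling, so the stiffest part has passed; push on.

Request:
apply_moves([
  {"translation":[0.02,-0.01,-0.01],"twist":0.84,"hand":0},
  {"translation":[0.02,-0.02,-0.03],"twist":0.87,"hand":0},
  {"translation":[0.01,-0.01,-0.01],"twist":0.89,"hand":0},
  {"translation":[0.02,-0.01,-0.02],"twist":0.9,"hand":0},
  {"translation":[0.02,-0.02,-0.01],"twist":0.94,"hand":0},
  {"translation":[0.03,-0.01,-0.03],"twist":0.95,"hand":0},
])

```text
time: 6.75
tool_pos: [0.5081, 0.0611, 0.1992]
tool_rot: [-0.0, 0.928, -0.374, 0.001]
contact_force: [0.4, 0.5, -0.4]
gripper_width: -0.001
grasp_force: 0.0
```

Run:
```python
from plan import *
s=state();print(pose(),s["contact_force"],s["ft_torque"],s["grasp_force"])
P,A=push(TH0+np.pi-2.05,.005,r=.018,clear=.008);print(P,A)
f=grab_frame("side"); cv2.imwrite("pics/d.png",(cv2.resize(f[170:235,230:310],(640,520),interpolation=cv2.INTER_CUBIC)[:,:,::-1].astype(float).clip(0,140)*1.8).astype(np.uint8))
```

```text
(array([0.50808462, 0.061065  , 0.19923772]), np.float64(-0.7661803738561453)) [ 0.39136677  0.45177754 -0.38799756] [ 0.03644499 -0.02558859 -0.00224063] 0.0
[0.50507726 0.06028835 0.1926864 ] -0.7590255601007873
```

View pics/d.png

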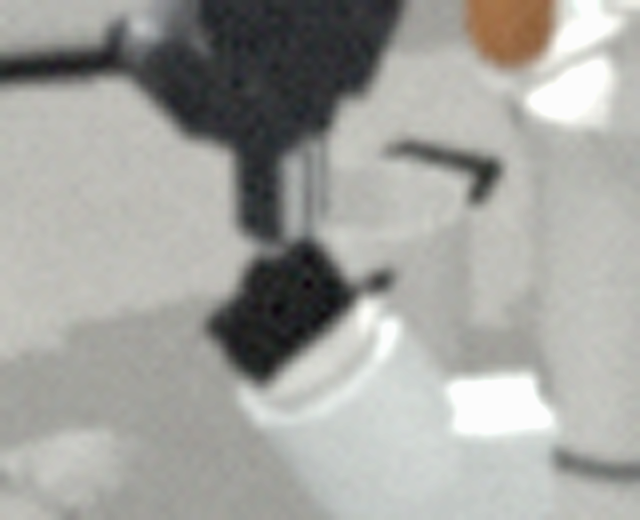

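Run:
```python
from plan import *
print(tri((470/1.4,178/1.4),(88/1.4,160/1.4)))
K=np.array([.5708,-.0005])
p,a=pose()
rows([([.495,.075,.25],-.6),([.46,.06,.36],0),([K[0]-.12,K[1],.36],.3)])
```

```text
(array([0.79906159, 0.62589859, 0.18445216]), [np.float64(0.001016586824053227), np.float64(0.0010165868240535113)])
0 [-0.1, -0.0, -0.25] -0.84
1 [-0.1, -0.01, -0.25] -0.85
2 [-0.03, 0.05, -0.18] -1.0
3 [-0.04, 0.05, -0.18] -1.0
4 [-0.04, 0.05, -0.19] -1.0
5 [-0.05, 0.04, -0.18] -1.0
6 [-0.05, 0.03, -0.19] -1.0
7 [-0.06, 0.03, -0.18] -1.0
8 [-0.03, 0.2, -0.0] -1.0
9 [-0.05, 0.2, -0.0] -1.0
10 [-0.07, 0.19, -0.0] -1.0
end [ 4.509e-01 -1.000e-04  3.600e-01] 0.3
```

Request:
apply_moves([
  {"translation":[-0.1,0,-0.25],"twist":-0.84,"hand":0},
  {"translation":[-0.1,-0.01,-0.25],"twist":-0.85,"hand":0},
  {"translation":[-0.03,0.05,-0.18],"twist":-1.0,"hand":0},
  {"translation":[-0.04,0.05,-0.18],"twist":-1.0,"hand":0.2},
  {"translation":[-0.04,0.05,-0.19],"twist":-1.0,"hand":0.4},
  {"translation":[-0.05,0.04,-0.18],"twist":-1.0,"hand":0.6},
  {"translation":[-0.05,0.03,-0.19],"twist":-1.0,"hand":0.8},
  {"translation":[-0.06,0.03,-0.18],"twist":-1.0,"hand":0.8},
])

```text
time: 7.6
tool_pos: [0.4583, 0.0601, 0.3598]
tool_rot: [0.0, 1.0, 0.006, 0.001]
contact_force: [-0.2, 0.0, -0.4]
gripper_width: 0.797
grasp_force: 0.0
```

Request:
apply_moves([
  {"translation":[-0.25,0.4,0],"twist":-1.0,"hand":0.8},
  {"translation":[-0.3,0.4,0],"twist":-1.0,"hand":0.8},
  {"translation":[-0.3,0.4,0],"twist":-1.0,"hand":0.8},
])

```text
time: 7.9
tool_pos: [0.3866, -0.0679, 0.3593]
tool_rot: [0.001, 0.988, 0.155, 0.001]
contact_force: [-0.2, -0.1, -0.1]
gripper_width: 0.802
grasp_force: 0.0
```

```bash
python3 - <<'E'
from plan import *
print(measure(thr=60,yaw=.1))
for c in("side","top"):
    f=grab_frame(c); hsv=cv2.cvtColor(f,cv2.COLOR_RGB2HSV).astype(int)
    K=np.zeros(f.shape[:2],bool)
    if c=="side": K[155:185,283:304]=1
    else: K[188:206,282:298]=1
    print(c,cen((hsv[...,1]>120)&K))
K=np.array([.5708,-.0005]); print(pose())
rows([([*K,.36],.4),([*K,.291],.4)])
E
python3 shot.py pics/e.png
```

```text
(array([0.50210526, 0.03510101, 0.1724602 , 0.25357391]), np.float64(0.4374143565562534))
side [293.16260163 168.91056911]
top [289.17283951 196.43209877]
(array([ 0.38737362, -0.06807973,  0.35876824]), np.float64(0.30134126429205327))
0 [0.39, -0.02, -0.0] -0.2
1 [0.39, -0.01, -0.0] -0.2
2 [0.39, -0.01, -0.0] -0.2
3 [0.39, 0.0, -0.01] -0.19
4 [0.39, 0.02, -0.0] -0.2
5 [0.0, -0.0, 0.34] 0.0
6 [0.0, -0.0, 0.35] 0.0
end [ 0.5706 -0.0009  0.2908] 0.4
```

View pics/e.png

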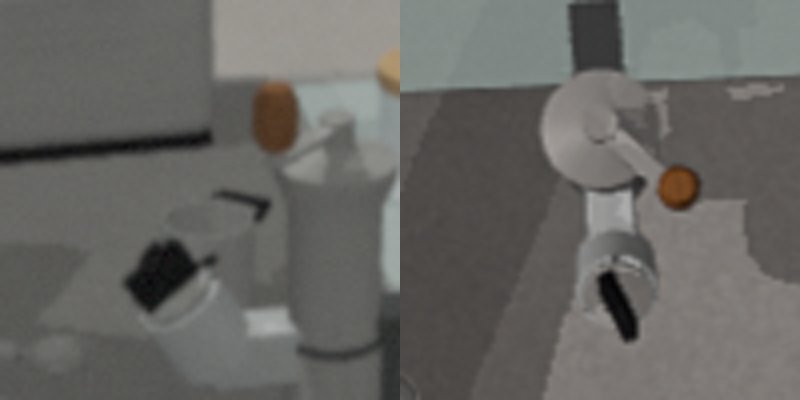

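Request:
apply_moves([
  {"translation":[0.39,-0.02,0],"twist":-0.2,"hand":0.8},
  {"translation":[0.39,-0.01,0],"twist":-0.2,"hand":0.8},
  {"translation":[0.39,-0.01,0],"twist":-0.2,"hand":0.8},
  {"translation":[0.39,0,0],"twist":-0.2,"hand":0.8},
  {"translation":[0.39,0.02,0],"twist":-0.2,"hand":0.8},
  {"translation":[0,0,0.34],"twist":0,"hand":0.8},
  {"translation":[0,0,0.33],"twist":0,"hand":0.8},
  {"translation":[0,0,0],"twist":0,"hand":0.8},
])

```text
time: 9.0
tool_pos: [0.5687, 0.0032, 0.2839]
tool_rot: [-0.002, 0.979, 0.203, -0.005]
contact_force: [-0.5, -0.2, 0.2]
gripper_width: 0.806
grasp_force: 0.0
```

Request:
apply_moves([
  {"translation":[0,0,0],"twist":0,"hand":0},
  {"translation":[0,0,0],"twist":0,"hand":0},
  {"translation":[0,0,0],"twist":0,"hand":0},
  {"translation":[0,0,0],"twist":0,"hand":0},
])

```text
time: 9.4
tool_pos: [0.5717, 0.0005, 0.2935]
tool_rot: [0.001, 0.98, 0.201, 0.002]
contact_force: [-0.2, 0.1, 5.0]
gripper_width: 0.285
grasp_force: 59.1
```

```bash
cat > crank.py <<'E'
from plan import *
import sys
H=np.array([.6143,.0473])
p,a=pose(); s=state(); print(p,a,s["contact_force"],s["gripper_width"])
d=p[:2]-H; h0=np.arctan2(d[1],d[0]); print("r",np.hypot(*d),"h",h0)
rows([([H[0]+.065*np.cos(h0-i*.3),H[1]+.065*np.sin(h0-i*.3),p[2]],a) for i in range(1,int(sys.argv[1])+1)])
E
python3 crank.py 21
```

```text
[5.71715852e-01 4.91085255e-04 2.93543480e-01] 0.4041527567629801 [-0.17739927  0.12917649  5.03251927] 0.2852908904445883
r 0.06328099397172808 h -2.3089690686887705
0 [-0.07, -0.18, -0.0] -0.0
1 [0.01, -0.19, -0.0] -0.0
2 [0.06, -0.19, -0.0] -0.0
3 [0.11, -0.16, -0.0] -0.0
4 [0.15, -0.11, -0.0] -0.0
5 [0.19, -0.07, -0.0] -0.0
6 [0.19, -0.01, -0.0] -0.0
7 [0.19, 0.05, -0.0] -0.0
8 [0.16, 0.1, -0.0] -0.0
9 [0.13, 0.15, -0.0] -0.0
10 [0.08, 0.17, -0.0] -0.0
11 [0.03, 0.2, -0.0] -0.0
12 [-0.04, 0.19, -0.0] -0.0
13 [-0.09, 0.17, -0.0] -0.0
14 [-0.14, 0.14, -0.0] -0.0
15 [-0.17, 0.09, -0.0] -0.0
16 [-0.19, 0.04, -0.0] -0.0
17 [-0.19, -0.02, -0.0] -0.0
18 [-0.18, -0.08, -0.0] -0.0
19 [-0.15, -0.13, -0.0] -0.0
20 [-0.1, -0.16, -0.0] -0.0
end [ 5.699e-01 -3.000e-04  2.935e-01] 0.404
```

Request:
apply_moves([
  {"translation":[-0.07,-0.18,0],"twist":0,"hand":0},
  {"translation":[0.01,-0.19,0],"twist":0,"hand":0},
  {"translation":[0.06,-0.19,0],"twist":0,"hand":0},
  {"translation":[0.11,-0.16,0],"twist":0,"hand":0},
  {"translation":[0.15,-0.11,0],"twist":0,"hand":0},
])

```text
time: 9.9
tool_pos: [0.5636, 0.0866, 0.2936]
tool_rot: [0.002, 0.98, 0.2, 0.003]
contact_force: [4.5, -7.1, 3.6]
gripper_width: 0.283
grasp_force: 60.0
```

```bash
python3 crank.py 8
```

```text
[0.56355762 0.0866042  0.2935644 ] 0.4032402257937557 [ 4.53448787 -7.12299984  3.63303204] 0.2833559269210224
r 0.06418417694445742 h 2.482542997128964
0 [0.18, -0.08, -0.0] -0.0
1 [0.19, -0.01, -0.0] -0.0
2 [0.19, 0.05, -0.0] -0.0
3 [0.17, 0.1, -0.0] -0.0
4 [0.13, 0.14, -0.0] -0.0
5 [0.08, 0.18, -0.0] -0.0
6 [0.02, 0.19, -0.0] -0.0
7 [-0.03, 0.2, -0.0] -0.0
end [0.6793 0.0523 0.2936] 0.403
```

Request:
apply_moves([
  {"translation":[0.19,-0.07,0],"twist":0,"hand":0},
  {"translation":[0.19,-0.01,0],"twist":0,"hand":0},
  {"translation":[0.19,0.05,0],"twist":0,"hand":0},
  {"translation":[0.16,0.1,0],"twist":0,"hand":0},
  {"translation":[0.13,0.15,0],"twist":0,"hand":0},
  {"translation":[0.08,0.17,0],"twist":0,"hand":0},
  {"translation":[0.03,0.2,0],"twist":0,"hand":0},
])

```text
time: 10.6
tool_pos: [0.6763, 0.0726, 0.2935]
tool_rot: [-0.001, 0.979, 0.202, 0.003]
contact_force: [-2.7, 2.2, 8.0]
gripper_width: 0.283
grasp_force: 60.3
```

```bash
python3 crank.py 9
```

```text
[0.67634581 0.07260121 0.29354538] 0.40596403766235173 [-2.72923273  2.1859075   7.98772087] 0.28262550023331895
r 0.06700622701455942 h 0.38719761823086396
0 [-0.05, 0.19, -0.0] -0.0
1 [-0.09, 0.17, -0.0] -0.0
2 [-0.14, 0.14, -0.0] -0.0
3 [-0.17, 0.1, -0.0] -0.0
4 [-0.19, 0.04, -0.0] -0.0
5 [-0.19, -0.02, -0.0] -0.0
6 [-0.18, -0.08, -0.0] -0.0
7 [-0.15, -0.12, -0.0] -0.0
8 [-0.1, -0.17, -0.0] -0.0
end [ 5.705e-01 -1.000e-04  2.935e-01] 0.406
```

Request:
apply_moves([
  {"translation":[-0.05,0.19,0],"twist":0,"hand":0},
  {"translation":[-0.09,0.17,0],"twist":0,"hand":0},
  {"translation":[-0.14,0.14,0],"twist":0,"hand":0},
  {"translation":[-0.17,0.1,0],"twist":0,"hand":0},
  {"translation":[-0.19,0.04,0],"twist":0,"hand":0},
  {"translation":[-0.19,-0.02,0],"twist":0,"hand":0},
  {"translation":[-0.18,-0.08,0],"twist":0,"hand":0},
])

```text
time: 11.3
tool_pos: [0.6039, -0.0163, 0.2935]
tool_rot: [-0.002, 0.98, 0.201, 0.004]
contact_force: [4.5, 13.9, 6.1]
gripper_width: 0.282
grasp_force: 60.2
```

```bash
python3 crank.py 2
```

```text
[ 0.60392463 -0.01629749  0.29350148] 0.4046542062286011 [ 4.4775622  13.867349    6.07275995] 0.2818605754300053
r 0.0644382564055769 h -1.7325129181928558
0 [-0.15, -0.12, -0.0] -0.0
1 [-0.1, -0.17, -0.0] -0.0
end [5.695e-01 5.000e-04 2.935e-01] 0.405
```

Finish the turn, settle, release, and lift straight up.

Request:
apply_moves([
  {"translation":[-0.15,-0.12,0],"twist":0,"hand":0},
  {"translation":[-0.1,-0.17,0],"twist":0,"hand":0},
  {"translation":[0,0,0],"twist":0,"hand":0},
  {"translation":[0,0,0],"twist":0,"hand":0},
])

```text
time: 11.7
tool_pos: [0.5703, 0.0014, 0.2935]
tool_rot: [-0.002, 0.979, 0.202, 0.005]
contact_force: [5.4, 9.3, 4.1]
gripper_width: 0.286
grasp_force: 60.0
```

Request:
apply_moves([
  {"translation":[0,0,0],"twist":0,"hand":0.7},
  {"translation":[0,0,0],"twist":0,"hand":0.7},
  {"translation":[0,0,0],"twist":0,"hand":0.7},
  {"translation":[0,0,-0.2],"twist":0,"hand":0.7},
  {"translation":[0,0,-0.35],"twist":0,"hand":0.7},
  {"translation":[0,0,-0.35],"twist":0,"hand":0.7},
  {"translation":[-0.3,0,0],"twist":0,"hand":0.7},
  {"translation":[-0.4,0,0],"twist":0,"hand":0.7},
])

```text
time: 12.5
tool_pos: [0.5041, -0.0294, 0.3815]
tool_rot: [0.0, 0.98, 0.201, 0.001]
contact_force: [-0.0, 0.0, 0.5]
gripper_width: 0.703
grasp_force: 0.0
```

Request:
apply_moves([
  {"translation":[-0.4,0.1,0],"twist":0,"hand":0.7},
  {"translation":[-0.4,0.2,0],"twist":0,"hand":0.7},
  {"translation":[0,0,0],"twist":0,"hand":0.7},
  {"translation":[0,0,0],"twist":0,"hand":0.7},
])

```text
time: 12.9
tool_pos: [0.4418, -0.0887, 0.3804]
tool_rot: [-0.0, 0.98, 0.2, 0.0]
contact_force: [0.3, -0.2, 0.4]
gripper_width: 0.703
grasp_force: 0.0
```

```bash
python3 shot.py pics/f.png
python3 - <<'E'
from h import *
C={}
for c,b in(("side",(150,190,280,310)),("top",(185,210,275,305))):
    f=grab_frame(c); hsv=cv2.cvtColor(f,cv2.COLOR_RGB2HSV); m=np.zeros(f.shape[:2],bool); m[b[0]:b[1],b[2]:b[3]]=1
    C[c]=cen(m&(hsv[...,1]>120)); print(c,C[c])
print(tri(C["side"],C["top"])); s=state(); print(s["time"],s["contact_force"],s["grasp_force"],s["joint_vel"].round(4))
E
```

```text
side [292.03149606 168.33858268]
top [287.97435897 197.6025641 ]
(array([0.56856347, 0.00197737, 0.28633064]), [np.float64(0.0010545169071030575), np.float64(0.0010545169071029688)])
13.1 [-0.13625807  0.43467824 -0.6744901 ] 0.0 [ 0.0042  0.0037 -0.0002 -0.0015  0.001  -0.0007]
```

View pics/f.png

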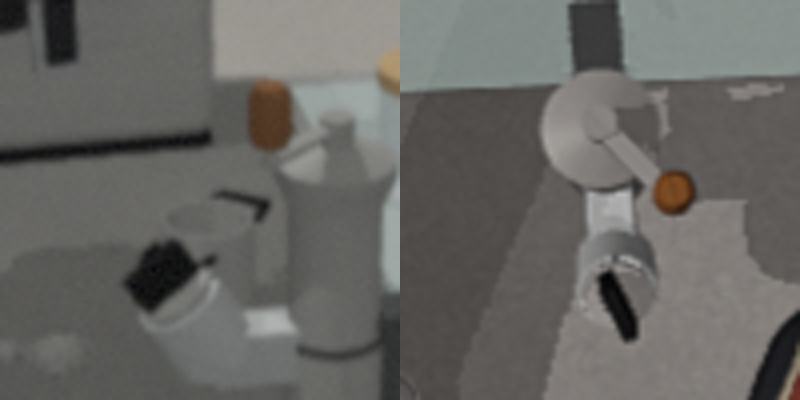

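The knob is back within about 4 mm of where it started (top crop at 673,192), the dial bar hasn't moved from the fine notch (617,305), and the arm is clear.

```bash
python3 -c "
from plant import *
print(job_done())"
```

```text
the job is handed in; nothing more can be done
None
```

I handed the job in, with no verdict returned: the dial clicked into its fine notch, the crank made one full clockwise turn to within about 4 mm of its start, and the arm let go and is clear.

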